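# Seat the repaired board in the test jig and hold the test lever in the green

## Task

Take the green power-supply board by its bright aluminium heat sink and set it gently into the nest of the blue test jig, flat on the nest floor and with its gold edge contacts towards the jig's sliding contact head, and let go of it. Then press down the jig's orange spring-return lever until its needle stands in the green band, and keep it there: the program finishes while the robot is still holding the lever in the green. Never push the lever deep into the red, and leave the other board and the loose things on the bench where they are.

Things in the scene. Friction and masses are not known exactly. Their poses are not given: they have to be found in the camera images.
- board_grip (a point): Centre of the repaired board's bright aluminium heat sink, 34.5 mm above the soles of the board's feet. The sink stands upright in mid-board, 44 mm long (x), 16 mm thick (y), top 60 mm above the soles: grip it across y. Parts beside it reach 15 mm; taller ones (33 mm) stand at the x ends, over 24 mm from the middle. Board about 0.22 kg. Axes are the board's, z up.
- board_edge (a point): Middle of the repaired board's gold contact edge, 32 mm from board_grip along the board's -y, 7.5 mm above the soles. The board is green, 96 mm (x) by 64 mm (y) by 3 mm thick, with its underside 6 mm above the soles of four standoff feet.
- nest (a point): Centre of the nest floor (top of the fixed jig's blue 150 x 250 mm base plate), 12 mm above the table. Jig axes: z up, -y to contact head and lever. Seated board: axes parallel to these, board_edge on the -y side, board_grip 34.5 mm above this point; 3 mm play all round, 7 mm at the top of the leaning grey guide walls (16 mm high).
- head_face (a point): Middle of the grey contact head's face towards the nest, 60 mm from the nest centre along the jig's -y when the lever is up. The head is 44 mm wide, its top 21 mm above the base plate, thin gold pins in front; it slides up to 17 mm towards the nest as the lever goes down.
- lever (a joint): Spring-return test lever on the jig, rad: 0 = released (slopes up 0.30 rad towards its pad), grows as the pad is pushed down; 0.30 = level; 0.55 = end stop. Needle in the green band from 0.25 to 0.40, in the red beyond 0.40. It springs back up when released; push at the pad 2 to 3 N at first, 5 to 7 N in the green.
- lever_pad (a point): Centre of the upper face of the lever's orange pad (36 mm along the lever, 34 mm across, 16 mm thick), 115 mm from the pivot and 8 mm above the lever's centre line; it moves with the lever.
- lever_pivot (a point): Centre of the lever's hinge, 60 mm above the table. The hinge axis is parallel to the jig's y; from here the lever runs towards the jig's -x. A black needle fixed to the lever stands 89 mm up from here (straight up when the lever is level) and moves over a dial arc with white, green and red bands; fork and dial lie within 25 mm of here in the jig's x.
- spare_grip (a point): Bystander: another board of the same shape with a dark heat sink on a tan board; this point is the centre of its heat sink, 34.5 mm above its soles. Leave alone.
- meter: Bystander: yellow and black multimeter lying flat, 150 x 75 x 34 mm; origin at the centre of its underside.
- driver: Bystander: screwdriver with red handle, 200 mm long, lying flat.
- jar: Bystander: small jar with red lid, 52 mm across, 60 mm high; origin at the centre of its underside.
- choke: Bystander: copper ring choke lying flat, 36 mm across, 14 mm high; origin at the centre of its underside.
- cap: Bystander: blue plastic cup-shaped cap, 44 mm across, 22 mm high; origin at the centre of its underside.

How it is judged:
On the way, in this order (a step that is already met when the one before it is completed fails the run):
1. the repaired board is seated in the nest, contacts towards the head, and let go, with the lever still up (x of board_grip in the frame of nest between -0.006 and 0.006 m and y of board_grip in the frame of nest between -0.006 and 0.006 m and z of board_grip in the frame of nest between 0.031 and 0.0375 m and angle between board_grip's own z axis and vertical below 0.06 rad and y of board_edge in the frame of nest below -0.02 m and contact force between the fingers and board below 0.1 N and value of joint lever below 0.08 rad), for 0.2 s.
2. the robot presses the lever into the green band (value of joint lever between 0.23 and 0.41 rad and contact force between any of the fingers, the arm and lever above 1.5 N), for 0.3 s.
At the end, for the whole second after the job is handed in: The repaired board lies flat in the nest (within 6 mm of its centre, heat-sink centre 31 to 37.5 mm above the nest floor, tilt under 0.06 rad, gold edge towards the head), untouched by the fingers and at rest, while the robot itself holds the lever at 0.23 to 0.41 rad with more than 1.5 N (all of step 2 and x of board_grip in the frame of nest between -0.006 and 0.006 m and y of board_grip in the frame of nest between -0.006 and 0.006 m and z of board_grip in the frame of nest between 0.031 and 0.0375 m and angle between board_grip's own z axis and vertical below 0.06 rad and y of board_edge in the frame of nest below -0.02 m and contact force between the fingers and board below 0.1 N and linear speed of board below 0.02 m/s); the arm keeps its last pose, push and grip.
It fails at once if the lever is pushed deep into the red (beyond 0.48 rad) (value of joint lever above 0.48 rad).
It fails at once if the board is slammed into the jig (over 60 N) (contact force between board and jig above 60 N).
It fails at once if the other board or a loose bystander is moved more than 30 mm (distance of any of spare_grip, meter, driver, jar, choke, cap from where it was at the start of the episode above 0.03 m).
It also fails if it takes over 43 s, if anything falls off the work surface, if the arm or the gripper's body presses on something with over 40 N, if the wrist force passes 120 N, or if a joint passes its speed limit or range.

## Robot

A 6-joint arm with a two-finger parallel gripper is mounted at the origin on the work surface. World frame = base frame: x ahead of the robot, y to its left, z up, the work surface at z = 0. Lengths are in m, angles in rad, forces in N, time in s.
With the tool pointing down it reaches from about 0.325 to 1 m from the base axis. Payload 5.1 kg.
Tool frame: the origin (TCP) lies midway between the tips of the shut fingers; the grasp point (between the pads) lies 19 mm behind it; z points along the fingers, y is the direction in which the jaws open and shut (so a half turn about z gives the same grasp; the last joint's range is limited). The gripper opens to 85 mm and grips with 20 to 120 N. Pads are 22 mm wide; open, the fingers measure 114 mm over their backs; the gripper's body (76 mm by 85 mm) begins 54 mm behind the grasp point. The pads swing forward as they close: fully open they stand 13 mm farther back than shut.
Start: joints at [-1.248, 0.124, 1.65, -0, 1.367, -0.083], TCP at [0.257, -0.597, 0.231] pointing down, gripper open.
Joint ranges: [-2.61, 2.61], [-1.02, 2.33], [0.03, 2.71], [-1.35, 4.49], [0.32, 2.68], [-2.91, 2.91]. Speed limits (rad/s): [2.57, 2.57, 3.14, 3.14, 3.14, 3.14].

## Interface

Orientations are given as a rotation vector (axis times angle).
In Python, from bench import robot, imaging gives the robot as it stands. The module is installed in compiled form; this text tells all that it offers.
- The arm moves only by the tool jog_arm, never from a script. Its argument "motion" is a list of rows, each a list of 6 numbers: the shift along the tool's x, y, z in cm, then the turn, a rotation vector about the tool's x, y, z in degrees. In form: [[x, y, z, ax, ay, az], ...]. A call has 1 to 12 rows; each row is the pose to reach, as a shift and turn from the pose measured when the call began, along the tool's axes at that moment; what a row does not reach only later rows make up. A row lasts 1/10 s, in which the tool goes at most 50 mm and 8.59 degrees, less where a joint would pass 70% of its speed; a pose out of reach is approached as far as the arm can. A call with a gripper value outside its range is refused whole. "fingers" is the opening in per cent of the stroke, from 0 (shut) to 100 (fully open), set as the call begins (left out, the last holds). The fingers move at their own pace and stop on an object; the grip force is fixed at half the most. Time passes only in rows, so rows that repeat a pose let the fingers close. It gives the time, the measured TCP pose, the force and the opening at its end, in the units of the state.
- robot.sense(): the state, without advancing time (a new reading comes with each control period).
- imaging.snapshot(name): name is "side" or "top" or "wrist"; returns a dict with "pixels" (420x560x3 uint8, blue, green, red), "fx", "fy", "cx", "cy" (pixels), "T" (4x4, takes a point from camera to world coordinates). Camera axes: x right, y up, looking along -z (the intrinsics and any distortion apply to the point x, -y, -z); pixel columns grow to the right and rows downward; lengths in m; the calibration is good to about 2 mm. A picture is of the moment at which its call begins. There is no depth.
- robot.close_job(): hands the job in, once; it reports no verdict.
The state is a dict: "time_s": time; "q": joint angles; "joint_vel": joint speeds; "joint_efforts": joint torques, N m; "tcp_pos": TCP position; "tool_rot": TCP orientation; "contact_force": force on the tool from outside, world axes, zero at the start; "moment": the same for the moment, N m; "opening": finger opening in m.
Only numpy, scipy, OpenCV 4.12 (cv2) and the standard library are available. Lean on these libraries where they do the work, as an engineer would, in place of code of your own. Each camera call takes 0.05 s, during which the arm holds its last target.

## Working session

There is one attempt and no reset: what is moved stays moved. The work goes in short steps, Python scripts to look and compute and a tool call to move; the robot and the scene stay as the last step left them, time stands still between calls to the robot, and variables do not carry over. Pictures are saved under pics/ and viewed, and the job is handed in when it is done.

Besides the shell and the picture viewer there is one more tool, called after "Emit:" by a JSON object that holds its "api" and its "payload", one argument or row to a line. jog_arm: Moves the arm, as the interface text tells. Its arguments: {"type":"object","properties":{"motion":{"type":"array","items":{"type":"array","items":{"type":"number"}}},"fingers":{"type":"number"}},"required":["motion"]}

```bash
mkdir -p pics
cat > h.py <<'E'
import numpy as np, cv2
from bench import robot, imaging
from scipy.spatial.transform import Rotation as R
def snap(n,f):
    s=imaging.snapshot(n); cv2.imwrite('pics/'+f+'.png',s['pixels']); 
    np.savez('pics/'+f+'.npz',**{k:np.array(v) for k,v in s.items()})
    return s
def load(f): return dict(np.load('pics/'+f+'.npz',allow_pickle=True))
def ray(s,u,v):
    d=np.array([(u-s['cx'])/s['fx'],-(v-s['cy'])/s['fy'],-1.0])
    return s['T'][:3,3],s['T'][:3,:3]@d
def onz(s,u,v,z):
    o,d=ray(s,u,v); return o+d*(z-o[2])/d[2]
def proj(s,p):
    c=s['T'][:3,:3].T@(np.array(p)-s['T'][:3,3]); return s['cx']+s['fx']*c[0]/-c[2], s['cy']-s['fy']*c[1]/-c[2]
E
python3 - <<'E'
from h import *
for n in ['side','top','wrist']:
    s=snap(n,n+'0'); print(n,[k for k in s],s['fx'],s['cx'],s['cy'],s['T'][:3,3].round(3),s['T'][:3,2].round(2))
st=robot.sense(); print(st)
E
```

```text
side ['pixels', 'fx', 'fy', 'cx', 'cy', 'T'] 433.62459151748465 273.3055084429051 209.1158212544633 [0.502 0.779 0.82 ] [-0.07  0.74  0.67]
top ['pixels', 'fx', 'fy', 'cx', 'cy', 'T'] 417.1509235770392 267.9711587933761 209.7967668218496 [ 0.417 -0.027  1.064] [-0.18  0.    0.98]
wrist ['pixels', 'fx', 'fy', 'cx', 'cy', 'T'] 347.88532406874 282.70177010052635 209.10397001209662 [ 0.32  -0.57   0.373] [0.25 0.1  0.96]
{'time_s': 0.15, 'q': array([-1.24762728e+00,  1.24364983e-01,  1.65135732e+00,  2.76829860e-06,
        1.36750870e+00, -8.26255931e-02]), 'joint_vel': array([-0.00194196,  0.0007083 , -0.00408003, -0.00068291,  0.00097416,
       -0.00020471]), 'joint_efforts': array([ 4.94224023e-04, -4.24226403e+01, -3.66013277e+01, -1.28562801e-04,
        4.66647398e-03,  8.50235296e-06]), 'tcp_pos': array([ 0.25639424, -0.59677885,  0.2303309 ]), 'tool_rot': array([-3.07555541e+00, -6.32727546e-01,  3.04389682e-04]), 'contact_force': array([-0.17666239,  0.49567512, -0.31159452]), 'moment': array([-0.00758517,  0.01703904, -0.06704568]), 'opening': 0.08561168011672698}
```

View pics/top0.png

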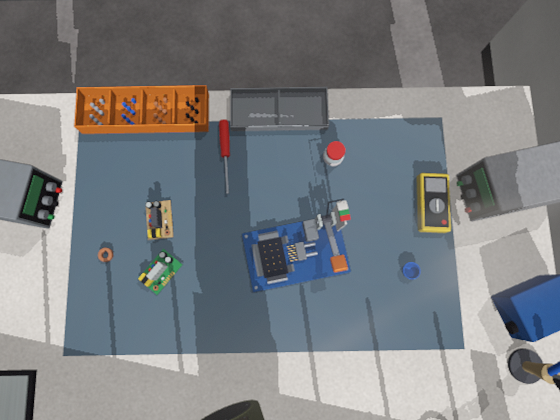

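View pics/side0.png

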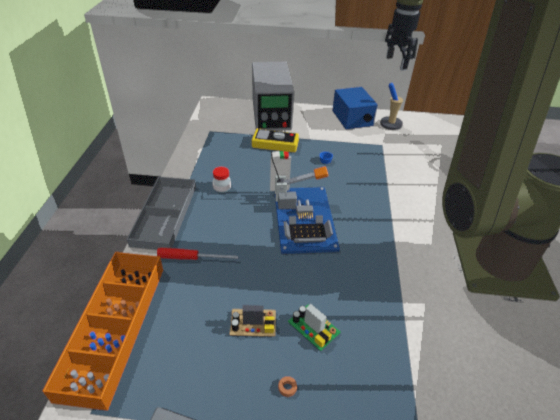

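View pics/wrist0.png

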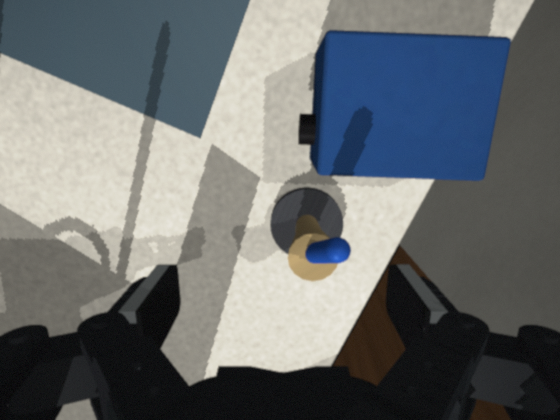

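Run:
```python
from h import *
s=load('top0'); d=load('side0')
a=cv2.resize(s['pixels'][190:310,90:200],None,fx=5,fy=5,interpolation=2)
b=cv2.resize(s['pixels'][190:300,235:360],None,fx=6,fy=5.4,interpolation=2)
b=cv2.resize(s['pixels'][190:300,235:360],None,fx=5,fy=5,interpolation=2)
cv2.imwrite('pics/za.png',a);cv2.imwrite('pics/zb.png',b)
cv2.imwrite('pics/zc.png',cv2.resize(d['pixels'][290:360,220:350],None,fx=6,fy=6,interpolation=2))
for p in [(160,272),(157,215),(297,257)]: print(onz(s,*p,0.03))
```

```text
[0.45703095 0.24059353 0.03      ]
[0.59918045 0.25249336 0.03      ]
[ 0.4880802  -0.09657019  0.03      ]
```

View pics/za.png

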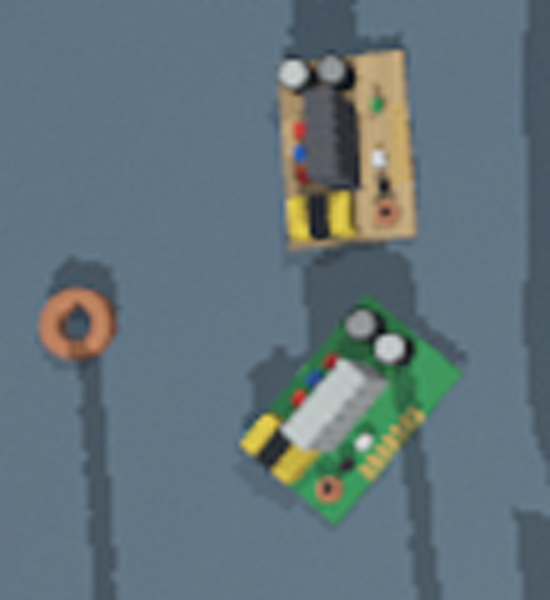

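View pics/zb.png

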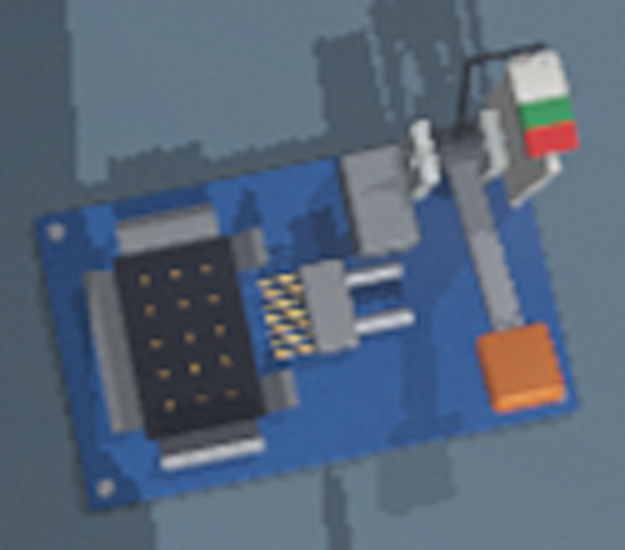

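View pics/zc.png

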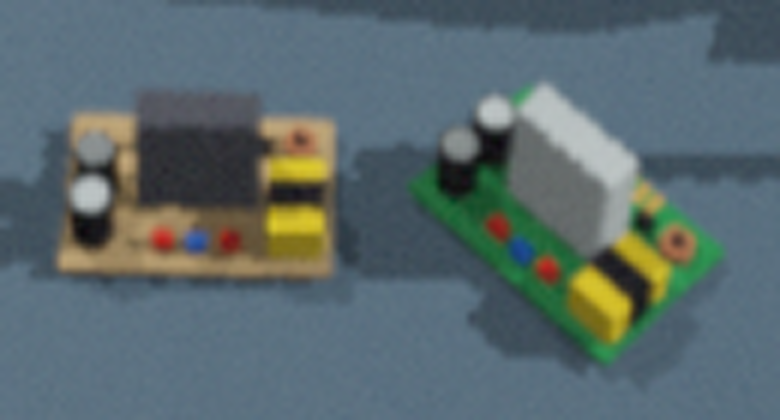

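```bash
cat >> h.py <<'E'
def Rdown(yaw): # tool z down, tool y along (-sin yaw, cos yaw) ; tool x = y x z
    y=np.array([-np.sin(yaw),np.cos(yaw),0]); z=np.array([0,0,-1.]); x=np.cross(y,z); return np.c_[x,y,z]
def rel(p,yaw):
    st=robot.sense(); R0=R.from_rotvec(st['tool_rot']).as_matrix()
    d=R0.T@(np.array(p)-st['tcp_pos'])*100
    out=[]
    for k in (0,np.pi):
        out.append(np.r_[d,np.degrees(R.from_matrix(R0.T@Rdown(yaw+k)).as_rotvec())].round(2))
    print('y0',np.degrees(np.arctan2(-R0[0,1],R0[1,1])).round(2)); print(out[0]); print(out[1])
def zp(s,pts,ox,oy,f,z):
    return np.array([onz(s,ox+(x+.5)/f-.5,oy+(y+.5)/f-.5,z)[:2] for x,y in pts])
E
python3 - <<'E'
from h import *
s=load('top0')
b=zp(s,[(370,295),(462,373),(335,525),(240,445)],90,190,5,.009); print(b.round(4)); c=b.mean(0)
t=b[0]+b[1]-b[2]-b[3]; print('board c',c,'x dir deg',np.degrees(np.arctan2(t[1],t[0])), np.linalg.norm(t)/2)
j=zp(s,[(38,217),(90,512),(578,405)],235,190,5,.012); print(j.round(4)); print(np.linalg.norm(j[0]-j[1]),np.linalg.norm(j[2]-j[1]))
y=j[1]-j[2]; print('jig yaw',np.degrees(np.arctan2(-y[0],y[1])))
n=zp(s,[(113,257),(232,236),(265,415),(147,438)],235,190,5,.012); print('nest',n.mean(0))
rel(np.r_[n.mean(0),.25],np.radians(12)); rel(np.r_[c,.2],np.radians(-40))
E
```

```text
[[0.5163 0.2387]
 [0.4763 0.1913]
 [0.4025 0.2528]
 [0.4425 0.3015]]
board c [0.45940345 0.24606972] x dir deg -40.06571207487695 0.09649967195186798
[[ 0.5523  0.0395]
 [ 0.4049  0.0145]
 [ 0.4533 -0.2295]]
0.14946462840425848 0.24878112543241943
jig yaw 11.214835554284882
nest [ 0.49096308 -0.03612999]
y0 -156.75
[ 4.3680e+01 -4.2260e+01 -1.8900e+00 -0.0000e+00 -1.4000e-01 -1.6875e+02]
[ 43.68 -42.26  -1.89  -0.09   0.    11.25]
y0 -156.75
[ 5.1920e+01 -6.9420e+01  3.1500e+00 -5.0000e-02 -1.0000e-01 -1.1675e+02]
[ 5.192e+01 -6.942e+01  3.150e+00 -9.000e-02  4.000e-02  6.325e+01]
```

Emit:
{"api": "jog_arm", "payload": {
  "motion": [
    [43.7, -42.3, -3, 0, 0, -60],
    [43.7, -42.3, -3, 0, 0, -60],
    [43.7, -42.3, -3, 0, 0, -60],
    [43.7, -42.3, -3, 0, 0, -60],
    [43.7, -42.3, -3, 0, 0, -60],
    [43.7, -42.3, -3, 0, 0, -60],
    [43.7, -42.3, -3, 0, 0, -60],
    [43.7, -42.3, -3, 0, 0, -60],
    [43.7, -42.3, -3, 0, 0, -60],
    [43.7, -42.3, -3, 0, 0, -60],
    [43.7, -42.3, -3, 0, 0, -60],
    [43.7, -42.3, -3, 0, 0, -60]
  ]
}}

```text
time_s: 1.35
tcp_pos: [0.4876, -0.0421, 0.2607]
tool_rot: [-2.347, -2.086, -0.001]
contact_force: [-0.1, -0.8, 0.3]
opening: 0.0852
```

Emit:
{"api": "jog_arm", "payload": {
  "motion": [
    [0, 0, 0, 0, 0, 0],
    [0, 0, 0, 0, 0, 0],
    [0, 0, 0, 0, 0, 0]
  ]
}}

```text
time_s: 1.65
tcp_pos: [0.4872, -0.0426, 0.2603]
tool_rot: [-2.348, -2.085, -0.0]
contact_force: [0.3, 0.5, 0.5]
opening: 0.0856
```

Run:
```python
from h import *
s=snap('wrist','w1'); st=robot.sense(); print(st['tcp_pos'],st['joint_vel'].round(3),s['T'][:3,3])
```

```text
[ 0.48719814 -0.04307176  0.26035181] [-0.014 -0.003  0.     0.001 -0.002  0.002] [0.49600935 0.02537641 0.40282603]
```

View pics/w1.png

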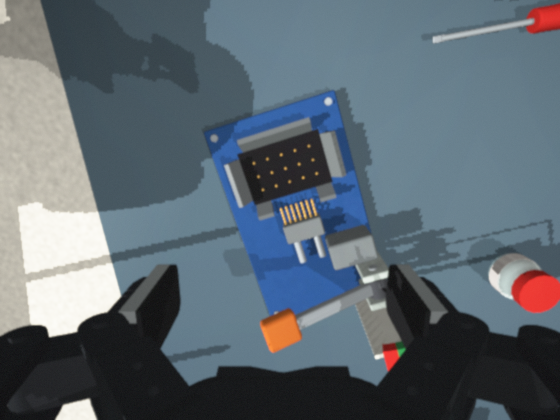

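Run:
```python
from h import *
s=load('w1')
cv2.imwrite('pics/w1z.png',cv2.resize(s['pixels'][80:230,195:385],None,fx=4,fy=4,interpolation=2))
cv2.imwrite('pics/w1z2.png',cv2.resize(s['pixels'][220:380,235:435],None,fx=4,fy=3.75,interpolation=2))
```

```text
(no output)
```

View pics/w1z.png

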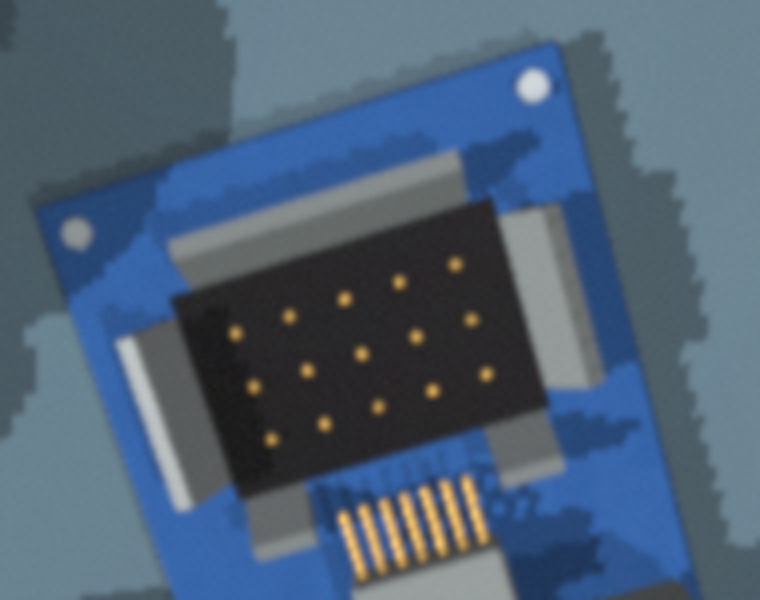

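View pics/w1z2.png

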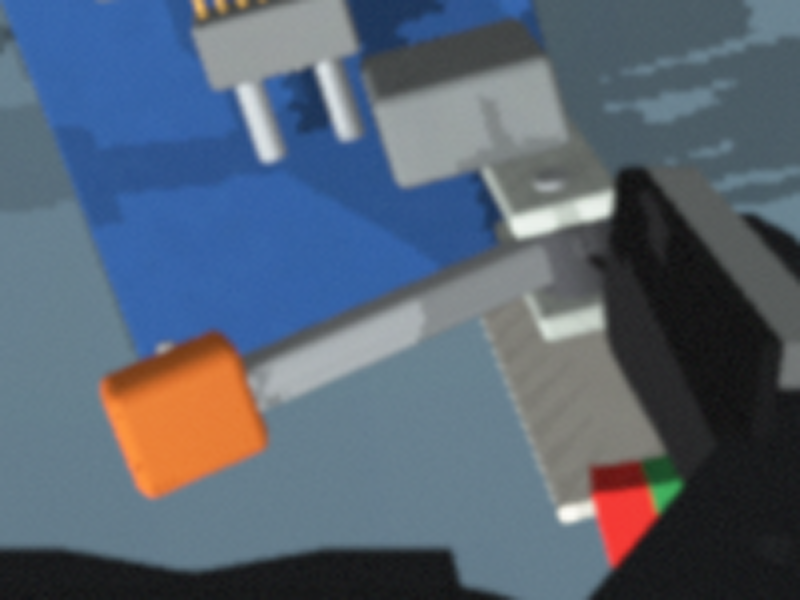

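Run:
```python
from h import *
s=load('w1'); f=lambda p,z:zp(s,p,195,80,4,z)
n=f([(172,297),(492,200),(547,407),(242,497)],.012); print(n.round(4),n.mean(0),[np.linalg.norm(n[i]-n[(i+1)%4]) for i in range(4)])
# dots by threshold
im=cv2.resize(s['pixels'],None,fx=1,fy=1); hsv=cv2.cvtColor(im,cv2.COLOR_BGR2HSV)
m=cv2.inRange(hsv,(10,90,90),(30,255,255)); m[:125]=0;m[195:]=0;m[:,:245]=0;m[:,330:]=0
k,l,st,c=cv2.connectedComponentsWithStats(m); c=c[1:]; print(k-1,st[1:,4]); 
P=np.array([onz(s,u,v,.012)[:2] for u,v in c]); print(P.round(4)); print('dots',P.mean(0))
_,_,vt=np.linalg.svd(P-P.mean(0)); print('grid angle',np.degrees(np.arctan2(*vt[0][::-1])))
b=f([(35,208),(556,42)],.012); d=b[1]-b[0];print('base',b,np.linalg.norm(d),np.degrees(np.arctan2(d[1],d[0])))
r=f([(556,42),(697,590)],.012); d=r[0]-r[1]; print(np.degrees(np.arctan2(-d[0],d[1])))
r=f([(35,208),(175,600)],.012); d=r[0]-r[1]; print(np.degrees(np.arctan2(-d[0],d[1])))
print('topcam base corners mid at +y edge: ',(np.array([.5523,.0395])+[.4049,.0145])/2, 'wrist',b.mean(0))
```

```text
[[ 0.44   -0.0135]
 [ 0.5311  0.0024]
 [ 0.5415 -0.0569]
 [ 0.4514 -0.073 ]] [ 0.49099047 -0.03524431] [np.float64(0.0925065288937957), np.float64(0.06014006592711461), np.float64(0.09150823870934488), np.float64(0.060584515010566026)]
15 [12 10 13 11 12 11 13 11 12 11 10 13 10 12 12]
[[ 0.5195 -0.0136]
 [ 0.5032 -0.0166]
 [ 0.4876 -0.0197]
 [ 0.4718 -0.0226]
 [ 0.5224 -0.0295]
 [ 0.4562 -0.0253]
 [ 0.5065 -0.0323]
 [ 0.4907 -0.0354]
 [ 0.4748 -0.0384]
 [ 0.5251 -0.0455]
 [ 0.4591 -0.0411]
 [ 0.5094 -0.0484]
 [ 0.4935 -0.051 ]
 [ 0.4776 -0.0542]
 [ 0.4622 -0.0571]]
dots [ 0.49063878 -0.03538325]
grid angle -169.5628041956623
base [[0.40631033 0.01497601]
 [0.55176179 0.04124168]] 0.14780396377591684 10.236175349574099
10.50947557850251
10.160795944322643
topcam base corners mid at +y edge:  [0.4786 0.027 ] wrist [0.47903606 0.02810884]
```

Run:
```python
from h import *
for n in ['w1','top0','side0']:
    s=load(n); hsv=cv2.cvtColor(s['pixels'],cv2.COLOR_BGR2HSV)
    m=cv2.inRange(hsv,(5,150,140),(18,255,255))
    k,l,st,c=cv2.connectedComponentsWithStats(m)
    for i in range(1,k):
        if st[i,4]>40: print(n,c[i].round(1),st[i],onz(s,*c[i],.098).round(4))
print(proj(load('side0'),(.49,-.035,.012)))
rel([.4594,.2461,.2],np.radians(-40))
```

```text
w1 [280.9 331.5] [ 261  312   40   40 1036] [ 0.4685 -0.1862  0.098 ]
top0 [140.2 108.6] [  75   85  132   49 4340] [0.8545 0.2841 0.098 ]
top0 [338.5 263.1] [331 255  16  17 199] [ 0.4678 -0.1869  0.098 ]
side0 [320.6 171.7] [314 167  14  10 104] [ 0.4691 -0.1873  0.098 ]
side0 [102.1 338.4] [  43  256  116  154 5095] [0.8534 0.3816 0.098 ]
(np.float64(307.619450396859), np.float64(231.88472323475355))
y0 -96.84
[ 2.837e+01 -6.200e+00  6.070e+00 -1.000e-02 -8.000e-02 -5.684e+01]
[ 2.8370e+01 -6.2000e+00  6.0700e+00 -9.0000e-02  2.0000e-02  1.2316e+02]
```

Emit:
{"api": "jog_arm", "payload": {
  "motion": [
    [28.4, -6.2, 6, 0, 0, -56.8],
    [28.4, -6.2, 6, 0, 0, -56.8],
    [28.4, -6.2, 6, 0, 0, -56.8],
    [28.4, -6.2, 6, 0, 0, -56.8],
    [28.4, -6.2, 6, 0, 0, -56.8],
    [28.4, -6.2, 6, 0, 0, -56.8],
    [28.4, -6.2, 6, 0, 0, -56.8],
    [28.4, -6.2, 6, 0, 0, -56.8],
    [28.4, -6.2, 6, 0, 0, -56.8],
    [28.4, -6.2, 6, 0, 0, -56.8],
    [28.4, -6.2, 6, 0, 0, -56.8]
  ]
}}

```text
time_s: 2.8
tcp_pos: [0.4599, 0.2453, 0.2011]
tool_rot: [-1.08, -2.95, -0.002]
contact_force: [0.4, 0.6, -0.7]
opening: 0.0853
```

Run:
```python
from h import *
s=snap('wrist','w2'); st=robot.sense(); print(st['tcp_pos'],st['joint_vel'].round(3),s['T'][:3,3],st['q'])
cv2.imwrite('pics/w2.png',cv2.resize(s['pixels'],None,fx=1.4,fy=1.4))
```

```text
[0.45984734 0.24543167 0.20105843] [ 0.008  0.001 -0.001 -0.    -0.002 -0.004] [0.40814892 0.28940296 0.34359123] [ 3.86528388e-01 -1.43453513e-01  1.96704373e+00  1.40034755e-03
  1.31760497e+00 -4.83334471e-01]
```

View pics/w2.png

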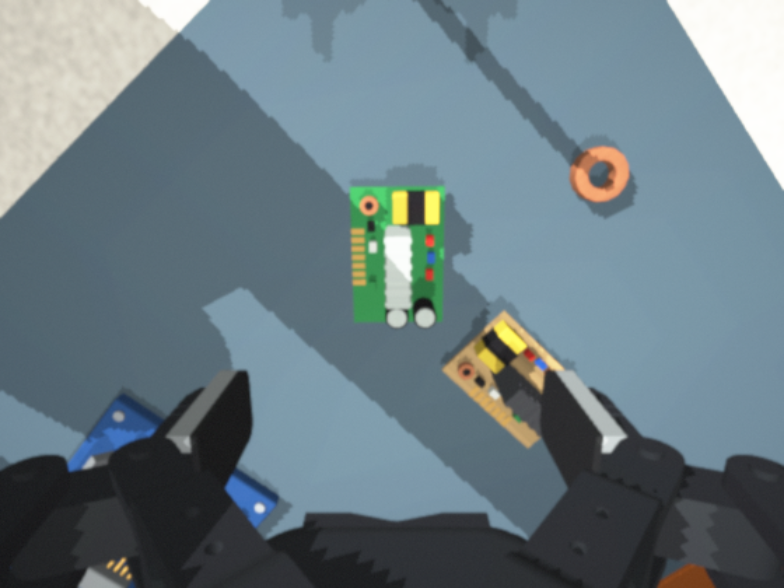

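Run:
```python
from h import *
s=load('w2')
cv2.imwrite('pics/w2z.png',cv2.resize(s['pixels'][125:240,240:330],None,fx=5,fy=5,interpolation=2))
```

```text
(no output)
```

View pics/w2z.png

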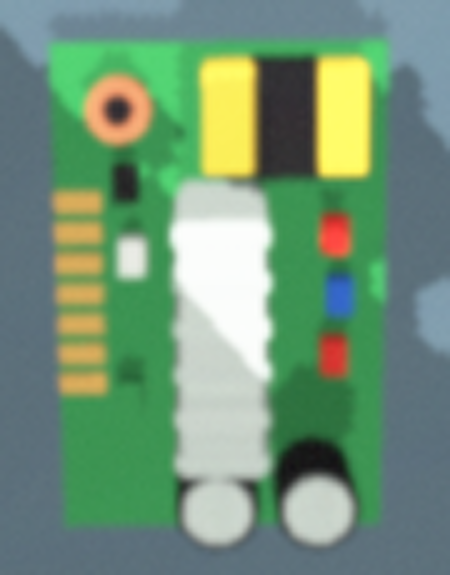

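Run:
```python
from h import *
s=load('w2'); f=lambda p,z:zp(s,p,240,125,5,z)
t=f([(171,220),(271,220),(271,475),(175,475)],.060); print(t.round(4),[np.linalg.norm(t[i]-t[(i+1)%4]).round(4) for i in range(4)]); print('sink',t.mean(0))
d=t[2]+t[3]-t[0]-t[1]; print(np.degrees(np.arctan2(d[1],d[0])))
b=f([(50,40),(388,40),(380,524),(65,524)],.009); print(b.round(4),[np.linalg.norm(b[i]-b[(i+1)%4]).round(4) for i in range(4)]); print('board',b.mean(0))
d=b[2]+b[3]-b[0]-b[1]; print(np.degrees(np.arctan2(d[1],d[0])))
```

```text
[[0.4377 0.2552]
 [0.4483 0.2678]
 [0.482  0.2398]
 [0.4714 0.2273]] [np.float64(0.0164), np.float64(0.0438), np.float64(0.0164), np.float64(0.0438)]
sink [0.45987247 0.24751816]
-39.693811906579484
[[0.4025 0.2539]
 [0.4436 0.3024]
 [0.5176 0.2411]
 [0.4763 0.1923]] [np.float64(0.0636), np.float64(0.0961), np.float64(0.0639), np.float64(0.0961)]
board [0.45998659 0.24742694]
-39.734827567704905
```

Run:
```python
from h import *
rel([.4599,.2475,.022],np.radians(-39.7))
```

```text
y0 -40.18
[ 0.11  0.14 17.91  0.06 -0.06 -0.48]
[ 1.1000e-01  1.4000e-01  1.7910e+01 -9.0000e-02 -9.0000e-02  1.7952e+02]
```

Emit:
{"api": "jog_arm", "payload": {
  "motion": [
    [0.1, 0.15, 4, 0, 0, -0.5],
    [0.1, 0.15, 8, 0, 0, -0.5],
    [0.1, 0.15, 12, 0, 0, -0.5],
    [0.1, 0.15, 14, 0, 0, -0.5],
    [0.1, 0.15, 16, 0, 0, -0.5],
    [0.1, 0.15, 17, 0, 0, -0.5],
    [0.1, 0.15, 17.9, 0, 0, -0.5],
    [0.1, 0.15, 17.9, 0, 0, -0.5],
    [0.1, 0.15, 17.9, 0, 0, -0.5]
  ]
}}

```text
time_s: 3.75
tcp_pos: [0.4607, 0.2477, 0.0229]
tool_rot: [1.066, 2.955, 0.003]
contact_force: [0.6, 0.1, -0.7]
opening: 0.0854
```

Emit:
{"api": "jog_arm", "payload": {
  "motion": [
    [0, 0, 0, 0, 0, 0],
    [0, 0, 0, 0, 0, 0],
    [0, 0, 0, 0, 0, 0],
    [0, 0, 0, 0, 0, 0],
    [0, 0, 0, 0, 0, 0],
    [0, 0, 0, 0, 0, 0],
    [0, 0, 0, 0, 0, 0],
    [0, 0, 0, 0, 0, 0],
    [0, 0, 0, 0, 0, 0],
    [0, 0, 0, 0, 0, 0]
  ],
  "fingers": 0
}}

```text
time_s: 4.75
tcp_pos: [0.4609, 0.2477, 0.0231]
tool_rot: [1.066, 2.954, 0.004]
contact_force: [-0.7, 0.3, 3.8]
opening: 0.0132
```

Emit:
{"api": "jog_arm", "payload": {
  "motion": [
    [0, 0, -1, 0, 0, 0],
    [0, 0, -3, 0, 0, 0],
    [0, 0, -6, 0, 0, 0],
    [0, 0, -9, 0, 0, 0],
    [0, 0, -12, 0, 0, 0],
    [0, 0, -13, 0, 0, 0],
    [0, 0, -13, 0, 0, 0]
  ]
}}

```text
time_s: 5.45
tcp_pos: [0.4615, 0.2478, 0.1547]
tool_rot: [1.065, 2.952, 0.007]
contact_force: [-0.6, 0.3, -2.6]
opening: 0.0135
```

Run:
```python
from h import *
s=snap('wrist','w3'); st=robot.sense(); print(st['tcp_pos'],st['contact_force'],st['opening'])
cv2.imwrite('pics/w3.png',cv2.resize(s['pixels'],None,fx=1.4,fy=1.4))
s=snap('side','s3');cv2.imwrite('pics/s3z.png',cv2.resize(s['pixels'][200:370,230:430],None,fx=3.5,fy=3.5))
```

```text
[0.46046843 0.24736279 0.15271239] [-0.13384217  0.26151546 -2.9801414 ] 0.012968253982680157
```

View pics/w3.png

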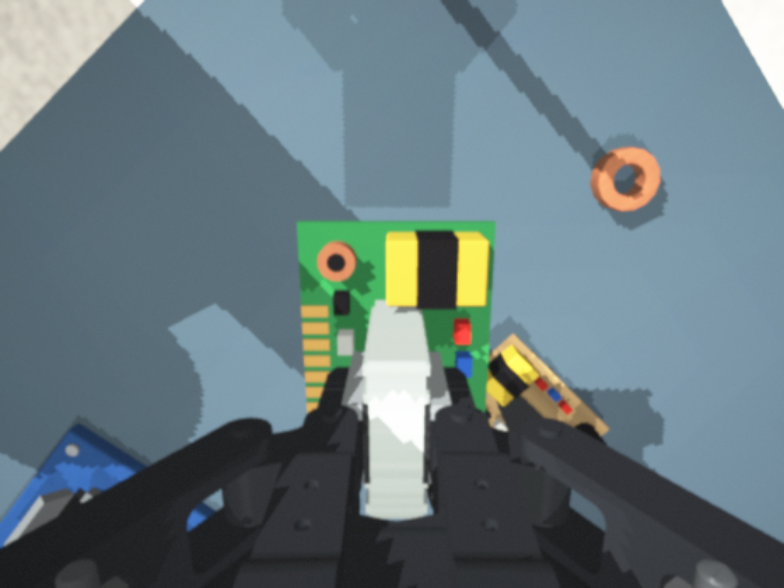

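View pics/s3z.png

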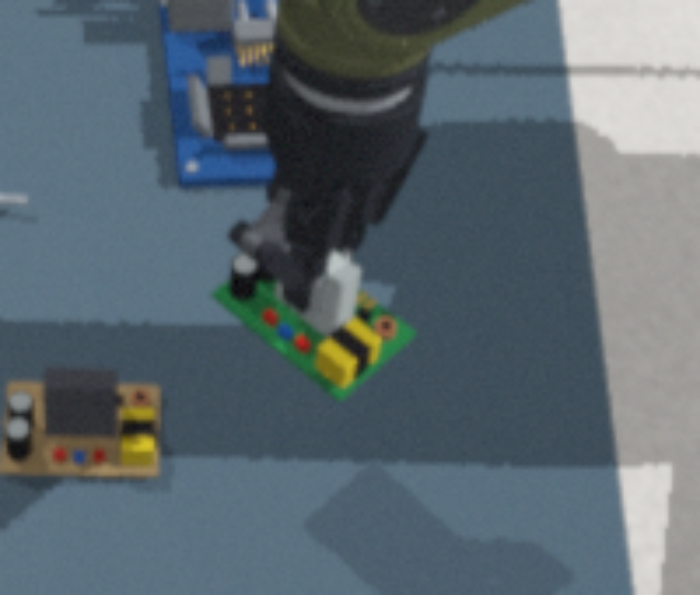

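Run:
```python
from h import *
s=load('w3'); st=robot.sense()
for z in (.134,.137,.1385,.140,.143):
    p=np.array([onz(s,u/1.4,v/1.4,z)[:2] for u,v in [(297,221),(495,221)]]); d=p[1]-p[0]
    R0=R.from_rotvec(st['tool_rot']).as_matrix()
    print(z,np.linalg.norm(d),(R0.T@np.r_[p.mean(0)-st['tcp_pos'][:2],0]).round(4),np.degrees(np.arctan2(-d[0],d[1])), np.degrees(np.arctan2(-R0[0,1],R0[1,1])))
rel([.4908,-.0354,.15],np.radians(10.4))
```

```text
0.134 0.06613167388330726 [0.0465 0.0024 0.0001] -39.7121477469263 -39.692716855838796
0.137 0.06491506065410367 [0.0469 0.0024 0.0001] -39.71214774692632 -39.692716855838796
0.1385 0.06430675403950185 [0.047  0.0024 0.0001] -39.71214774692636 -39.692716855838796
0.14 0.06369844742490001 [0.0472 0.0024 0.0001] -39.71214774692636 -39.692716855838796
0.143 0.06248183419569642 [0.0476 0.0023 0.0001] -39.71214774692631 -39.692716855838796
y0 -39.69
[-2.043e+01 -1.975e+01  1.100e-01  4.000e-02 -7.000e-02 -5.009e+01]
[-2.0430e+01 -1.9750e+01  1.1000e-01 -9.0000e-02 -5.0000e-02  1.2991e+02]
```

Emit:
{"api": "jog_arm", "payload": {
  "motion": [
    [-3, -3, 0, 0, 0, -8],
    [-6.4, -6.2, 0, 0, 0, -16],
    [-9.8, -9.4, 0, 0, 0, -24],
    [-13.2, -12.6, 0, 0, 0, -32],
    [-16.4, -16, 0, 0, 0, -40],
    [-19, -18.5, 0, 0, 0, -46],
    [-20.4, -19.7, 0, 0, 0, -50.1],
    [-20.4, -19.7, 0, 0, 0, -50.1],
    [-20.4, -19.7, 0, 0, 0, -50.1],
    [-20.4, -19.7, 0, 0, 0, -50.1]
  ]
}}

```text
time_s: 6.55
tcp_pos: [0.49, -0.0339, 0.1497]
tool_rot: [0.285, -3.125, -0.003]
contact_force: [0.3, 0.3, -2.2]
opening: 0.0131
```

Emit:
{"api": "jog_arm", "payload": {
  "motion": [
    [0, 0, 2, 0, 0, 0],
    [0, 0, 4, 0, 0, 0],
    [0, 0, 6, 0, 0, 0],
    [0, 0, 7, 0, 0, 0],
    [0, 0, 7, 0, 0, 0],
    [0, 0, 7, 0, 0, 0]
  ]
}}

```text
time_s: 7.15
tcp_pos: [0.4901, -0.0333, 0.0801]
tool_rot: [0.286, -3.126, -0.003]
contact_force: [0.2, -0.4, -1.4]
opening: 0.0134
```

Run:
```python
from h import *
s=snap('wrist','w4'); st=robot.sense(); print(st['tcp_pos'],st['contact_force'],st['opening'])
cv2.imwrite('pics/w4.png',cv2.resize(s['pixels'],None,fx=1.4,fy=1.4))
s=snap('side','s4');cv2.imwrite('pics/s4z.png',cv2.resize(s['pixels'][140:270,230:400],None,fx=4,fy=4))
s=snap('top','t4');cv2.imwrite('pics/t4z.png',cv2.resize(s['pixels'][190:310,225:365],None,fx=4,fy=4))
rel([.4904,-.0355,.083],np.radians(10.4))
```

```text
[ 0.49063236 -0.03353234  0.08074644] [ 0.87498839  0.39704112 -1.89586348] 0.013420480942709097
y0 10.43
[ 0.07 -0.16 -0.2   0.09 -0.05  0.03]
[ 7.0000e-02 -1.6000e-01 -2.0000e-01  7.0000e-02  1.4000e-01 -1.7997e+02]
```

View pics/w4.png

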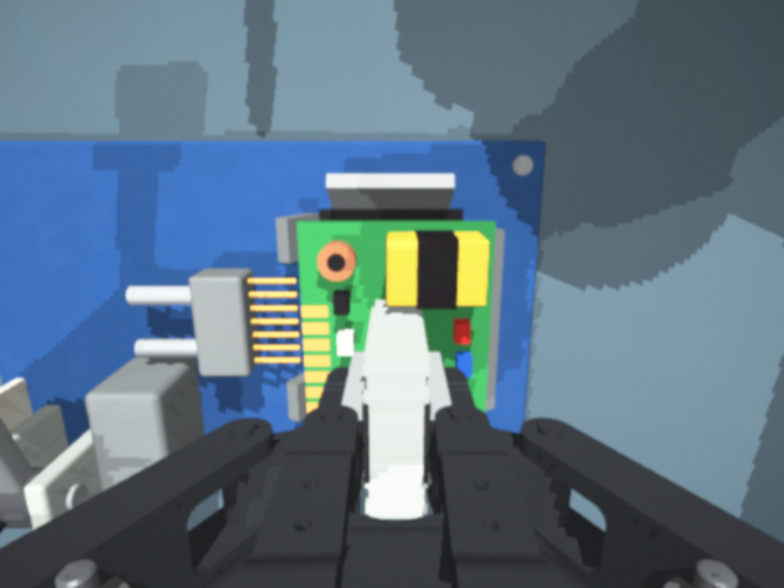

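View pics/s4z.png

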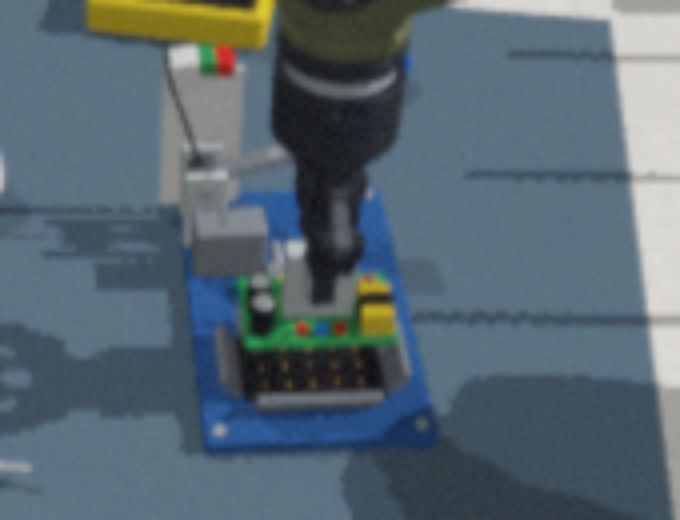

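View pics/t4z.png

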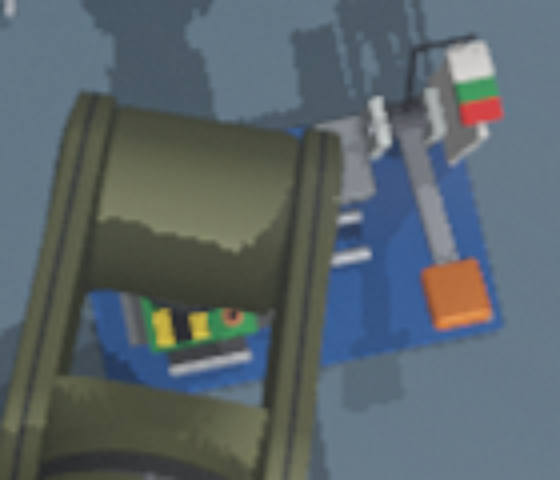

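Run:
```python
from h import *
s=load('w4'); st=robot.sense(); R0=R.from_rotvec(st['tool_rot']).as_matrix()
Tc=R0.T@(s['T'][:3,3]-st['tcp_pos']); print('cam in tool',Tc.round(4)); print((R0.T@s['T'][:3,:3]).round(4))
def tl(u,v,z): return R0.T@(onz(s,u/1.4,v/1.4,z)-st['tcp_pos'])
for n,u,v,z in [('board L',297,221,.0666),('board R',495,221,.0666),('black L',318,213,.012),('black R',462,213,.012),('black edge top L',318,210,.012),('wall L',326,175,.028),('wall R',455,175,.028),('base edge',400,139,.012),('base corner',545,141,.012)]:
    print(n,tl(u,v,z)[:2].round(4))
cv2.imwrite('pics/w4z.png',cv2.resize(s['pixels'][90:290,180:370],None,fx=4,fy=3,interpolation=2))
```

```text
cam in tool [ 0.0683  0.0005 -0.1417]
[[ 1.000e-03  9.633e-01  2.683e-01]
 [ 1.000e+00 -5.000e-04 -1.700e-03]
 [-1.500e-03  2.683e-01 -9.633e-01]]
board L [ 0.0486 -0.0309]
board R [0.0486 0.0325]
black L [ 0.0451 -0.0326]
black R [0.0452 0.0293]
black edge top L [ 0.0464 -0.0325]
wall L [ 0.0616 -0.0264]
wall R [0.0616 0.0238]
base edge [0.0755 0.0025]
base corner [0.0748 0.0625]
```

View pics/w4z.png

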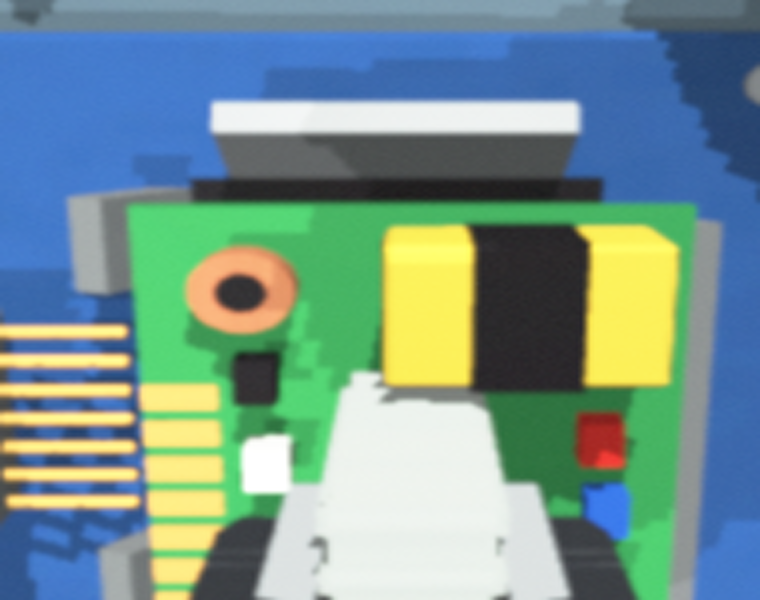

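Emit:
{"api": "jog_arm", "payload": {
  "motion": [
    [0, -0.2, 0, 0, 0, 0],
    [0, -0.2, 1, 0, 0, 0],
    [0, -0.2, 2, 0, 0, 0],
    [0, -0.2, 2.5, 0, 0, 0],
    [0, -0.2, 2.5, 0, 0, 0],
    [0, -0.2, 2.5, 0, 0, 0]
  ]
}}

```text
time_s: 7.9
tcp_pos: [0.4909, -0.0357, 0.0556]
tool_rot: [0.285, -3.127, -0.003]
contact_force: [1.0, 0.0, -2.3]
opening: 0.0135
```

Run:
```python
from h import *
s=snap('wrist','w5'); st=robot.sense(); print(st['tcp_pos'],st['contact_force'],st['opening'])
R0=R.from_rotvec(st['tool_rot']).as_matrix();print((R0.T@(np.array([.4904,-.0355,.0351])-st['tcp_pos'])).round(4))
cv2.imwrite('pics/w5.png',cv2.resize(s['pixels'][90:290,150:370],None,fx=3.5,fy=3,interpolation=2))
```

```text
[ 0.49117408 -0.03574159  0.05595361] [ 1.02897029 -0.98088058 -1.66137016] 0.013352997358060533
[0.0007 0.0003 0.0209]
```

View pics/w5.png

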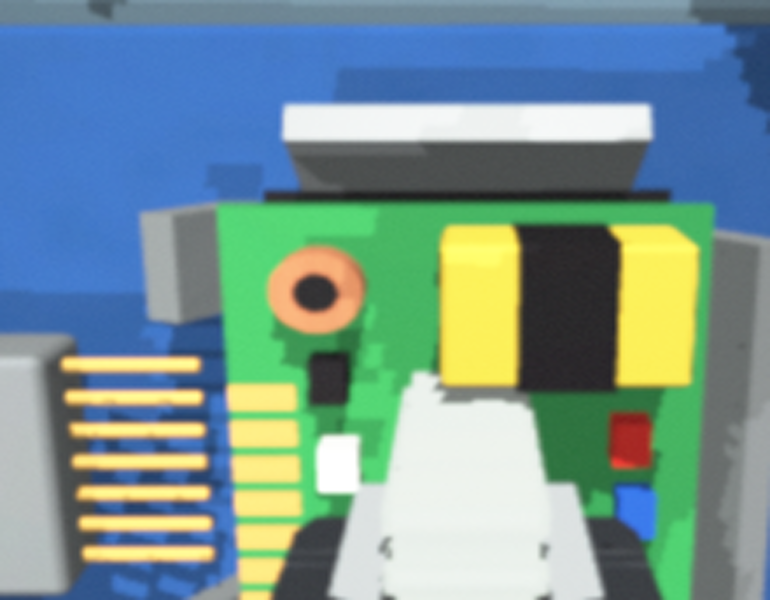

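Emit:
{"api": "jog_arm", "payload": {
  "motion": [
    [0.05, 0, 0.4, 0, 0, 0],
    [0.05, 0, 0.8, 0, 0, 0],
    [0.05, 0, 1.2, 0, 0, 0],
    [0.05, 0, 1.5, 0, 0, 0],
    [0.05, 0, 1.7, 0, 0, 0],
    [0.05, 0, 1.85, 0, 0, 0],
    [0.05, 0, 1.95, 0, 0, 0],
    [0.05, 0, 2.0, 0, 0, 0],
    [0.05, 0, 2.05, 0, 0, 0],
    [0.05, 0, 2.05, 0, 0, 0]
  ]
}}

```text
time_s: 8.95
tcp_pos: [0.4907, -0.0358, 0.0355]
tool_rot: [0.285, -3.128, -0.002]
contact_force: [-0.0, -1.0, -1.6]
opening: 0.0135
```

Run:
```python
from h import *
s=snap('wrist','w6'); st=robot.sense(); print(st['tcp_pos'],st['contact_force'],st['opening'])
cv2.imwrite('pics/w6.png',cv2.resize(s['pixels'][90:290,150:370],None,fx=3.5,fy=3,interpolation=2))
```

```text
[ 0.49076633 -0.035809    0.03559481] [-0.14002718 -0.0159941  -2.46004403] 0.013400912206320016
```

View pics/w6.png

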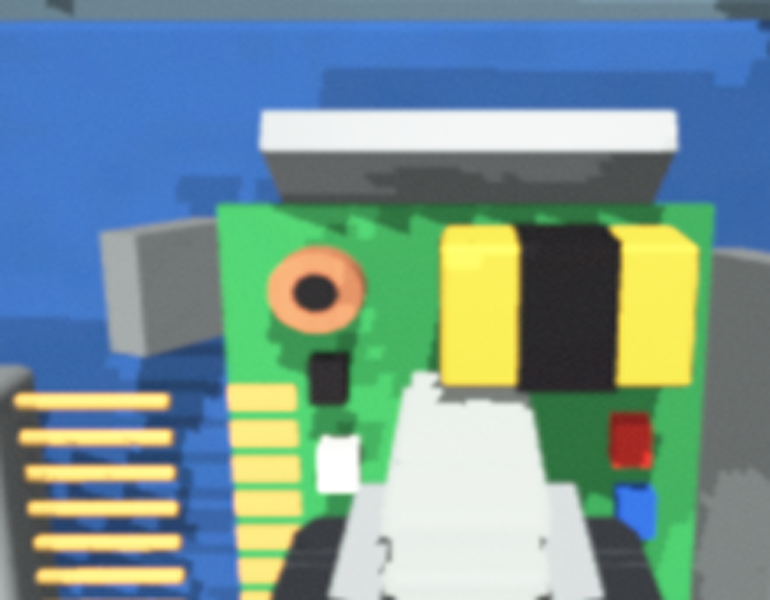

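Force still shows only the board's weight; nearly touching. Ease further down.

Emit:
{"api": "jog_arm", "payload": {
  "motion": [
    [0, 0, 0.04, 0, 0, 0],
    [0, 0, 0.08, 0, 0, 0],
    [0, 0, 0.12, 0, 0, 0],
    [0, 0, 0.12, 0, 0, 0]
  ]
}}

```text
time_s: 9.4
tcp_pos: [0.4909, -0.0358, 0.0351]
tool_rot: [0.285, -3.128, -0.002]
contact_force: [-3.9, -0.3, 6.1]
opening: 0.0133
```

Emit:
{"api": "jog_arm", "payload": {
  "motion": [
    [0, 0, 0, 0, 0, 0],
    [0, 0, 0, 0, 0, 0],
    [0, 0, 0, 0, 0, 0],
    [0, 0, 0, 0, 0, 0],
    [0, 0, 0, 0, 0, 0],
    [0, 0, 0, 0, 0, 0],
    [0, 0, 0, 0, 0, 0]
  ],
  "fingers": 45
}}

```text
time_s: 10.1
tcp_pos: [0.4909, -0.0358, 0.0351]
tool_rot: [0.285, -3.128, -0.002]
contact_force: [0.7, 0.2, -0.0]
opening: 0.0385
```

Run:
```python
from h import *
s=snap('wrist','w7'); st=robot.sense(); print(st['tcp_pos'],st['contact_force'],st['opening'])
cv2.imwrite('pics/w7.png',cv2.resize(s['pixels'],None,fx=1.4,fy=1.4,interpolation=2))
```

```text
[ 0.49086452 -0.03583971  0.03504054] [ 0.05940461 -0.16998708 -0.25189931] 0.03828061937494625
```

View pics/w7.png

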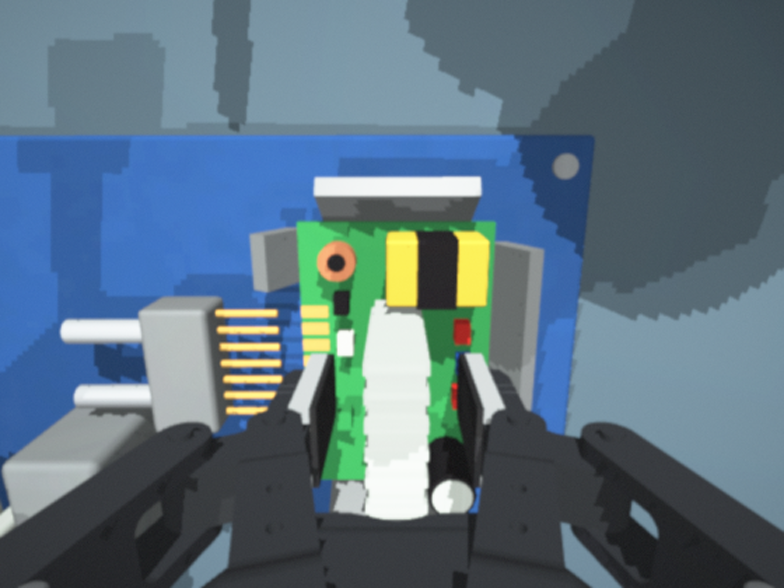

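Emit:
{"api": "jog_arm", "payload": {
  "motion": [
    [0, 0, -1, 0, 0, 0],
    [0, 0, -3, 0, 0, 0],
    [0, 0, -6, 0, 0, 0],
    [0, 0, -10, 0, 0, 0],
    [0, 0, -14, 0, 0, 0],
    [0, 0, -17, 0, 0, 0],
    [0, 0, -18, 0, 0, 0],
    [0, 0, -18, 0, 0, 0],
    [0, 0, -18, 0, 0, 0]
  ]
}}

```text
time_s: 11.05
tcp_pos: [0.4902, -0.036, 0.2134]
tool_rot: [0.285, -3.125, -0.003]
contact_force: [-0.9, 0.5, 0.2]
opening: 0.0385
```

Emit:
{"api": "jog_arm", "payload": {
  "motion": [
    [0, -4, 0, 0, 0, 0],
    [0, -8, 0, 0, 0, 0],
    [0, -10, 0, 0, 0, 0],
    [0, -10, 0, 0, 0, 0],
    [0, -10, 0, 0, 0, 0],
    [0, -10, 0, 0, 0, 0]
  ],
  "fingers": 0
}}

```text
time_s: 11.65
tcp_pos: [0.5076, -0.1332, 0.2117]
tool_rot: [0.286, -3.123, -0.006]
contact_force: [-0.1, 0.1, -0.7]
opening: 0.0003
```

Run:
```python
from h import *
s=snap('wrist','w8'); st=robot.sense(); print(st['tcp_pos'],st['contact_force'],st['opening'])
cv2.imwrite('pics/w8.png',cv2.resize(s['pixels'],None,fx=1.4,fy=1.4,interpolation=2))
hsv=cv2.cvtColor(s['pixels'],cv2.COLOR_BGR2HSV); m=cv2.inRange(hsv,(5,150,140),(18,255,255))
k,l,q,c=cv2.connectedComponentsWithStats(m)
for i in range(1,k):
    if q[i,4]>100: print(c[i].round(1),q[i],onz(s,*c[i],.098).round(4))
s=snap('side','s8');cv2.imwrite('pics/s8z.png',cv2.resize(s['pixels'][140:270,230:400],None,fx=4,fy=4))
rel([.465,-.187,.11],np.radians(10.4))
```

```text
[ 0.50783477 -0.13318312  0.21221311] [0.55504147 0.07778153 0.03880087] -2.0814855261005647e-05
[219.3 139.8] [ 194  115   50   50 2118] [ 0.4678 -0.1866  0.098 ]
y0 10.5
[ 5.17 -4.54 10.26  0.18 -0.23  0.1 ]
[   5.17   -4.54   10.26    0.36    0.28 -179.9 ]
```

View pics/w8.png

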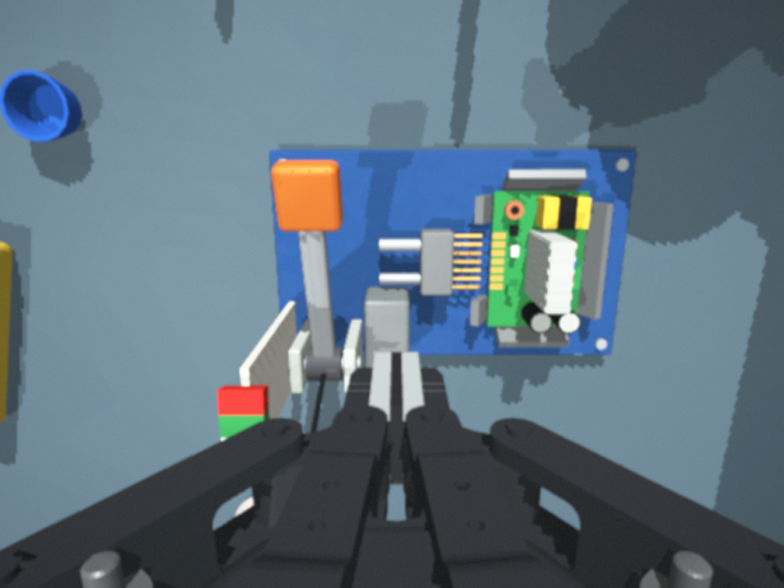

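View pics/s8z.png

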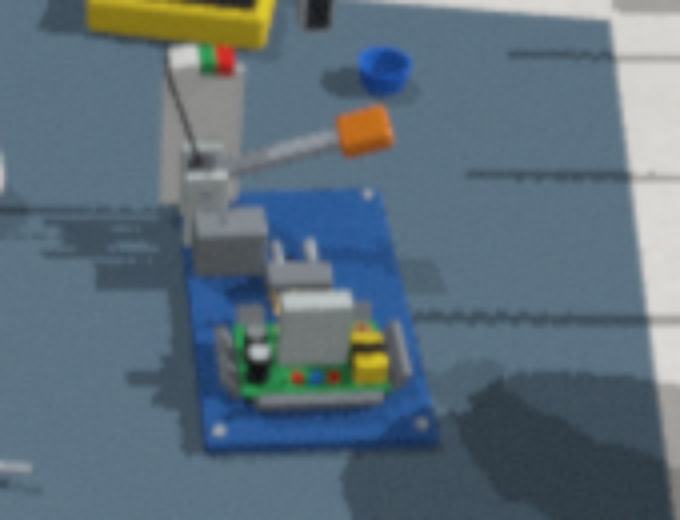

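Emit:
{"api": "jog_arm", "payload": {
  "motion": [
    [2.6, -2.3, 2, 0, 0, 0],
    [5.2, -4.5, 5, 0, 0, 0],
    [5.2, -4.5, 8, 0, 0, 0],
    [5.2, -4.5, 9.5, 0, 0, 0],
    [5.2, -4.5, 9.7, 0, 0, 0],
    [5.2, -4.5, 9.7, 0, 0, 0]
  ]
}}

```text
time_s: 12.35
tcp_pos: [0.4653, -0.1862, 0.1162]
tool_rot: [0.289, -3.124, -0.004]
contact_force: [-0.3, -0.2, 0.4]
opening: 0.0
```

Run:
```python
from h import *
st=robot.sense(); print(st['tcp_pos'],st['contact_force'],st['opening'])
s=snap('wrist','w9');cv2.imwrite('pics/w9.png',cv2.resize(s['pixels'],None,fx=1.4,fy=1.4,interpolation=2))
s=snap('side','s9');cv2.imwrite('pics/s9z.png',cv2.resize(s['pixels'][100:230,230:400],None,fx=4,fy=4))
rel([.465,-.187,.066],np.radians(10.4))
```

```text
[ 0.46528805 -0.1862287   0.11617928] [-0.32053798 -0.17538228  0.35102981] 2.5457768147343402e-05
y0 10.57
[ 0.1  -0.01  5.15  0.07 -0.09  0.17]
[ 1.0000e-01 -1.0000e-02  5.1500e+00  1.4000e-01  1.1000e-01 -1.7983e+02]
```

View pics/w9.png

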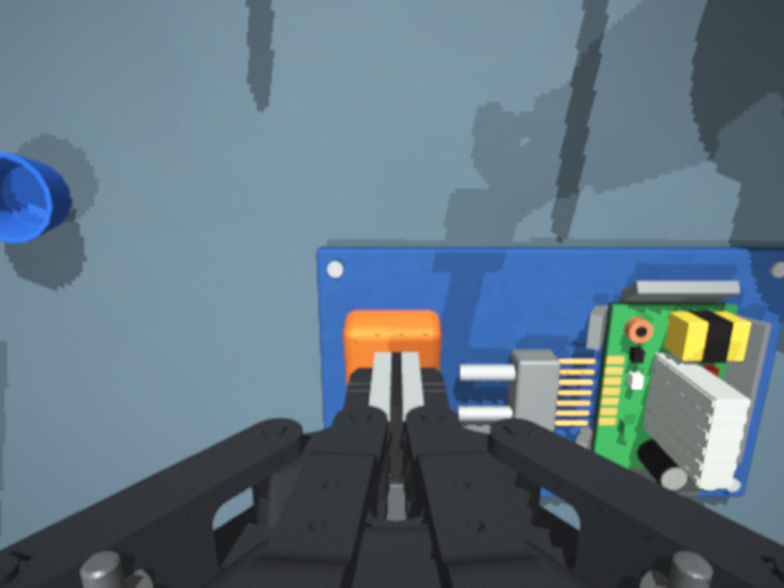

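View pics/s9z.png

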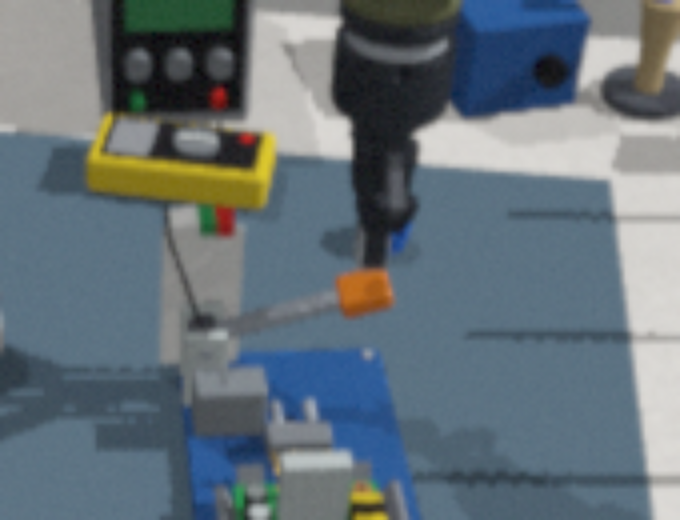

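Emit:
{"api": "jog_arm", "payload": {
  "motion": [
    [0.1, 0, 0.7, 0, 0, 0],
    [0.1, 0, 1.2, 0, 0, 0],
    [0.1, 0, 1.6, 0, 0, 0],
    [0.1, 0, 2.0, 0, 0, 0],
    [0.1, 0, 2.4, 0, 0, 0],
    [0.1, 0, 2.8, 0, 0, 0],
    [0.1, 0, 3.1, 0, 0, 0],
    [0.1, 0, 3.4, 0, 0, 0],
    [0.1, 0, 3.7, 0, 0, 0],
    [0.1, 0, 3.7, 0, 0, 0]
  ]
}}

```text
time_s: 13.45
tcp_pos: [0.465, -0.187, 0.0801]
tool_rot: [0.289, -3.126, -0.002]
contact_force: [-2.5, -1.5, 3.9]
opening: 0.0002
```

Run:
```python
from h import *
st=robot.sense(); print(st['tcp_pos'],st['contact_force'],st['opening'])
s=snap('side','s10');cv2.imwrite('pics/s10z.png',cv2.resize(s['pixels'][100:270,230:400],None,fx=3.5,fy=3.5))
rel([.464,-.187,.066],np.radians(10.4))
```

```text
[ 0.4649632  -0.18699496  0.08012574] [-2.47541197 -1.52633686  3.89348159] 0.00018452571779506392
y0 10.57
[ 0.1   0.02  1.44  0.07 -0.1   0.17]
[ 1.0000e-01  2.0000e-02  1.4400e+00  1.6000e-01  1.1000e-01 -1.7983e+02]
```

View pics/s10z.png

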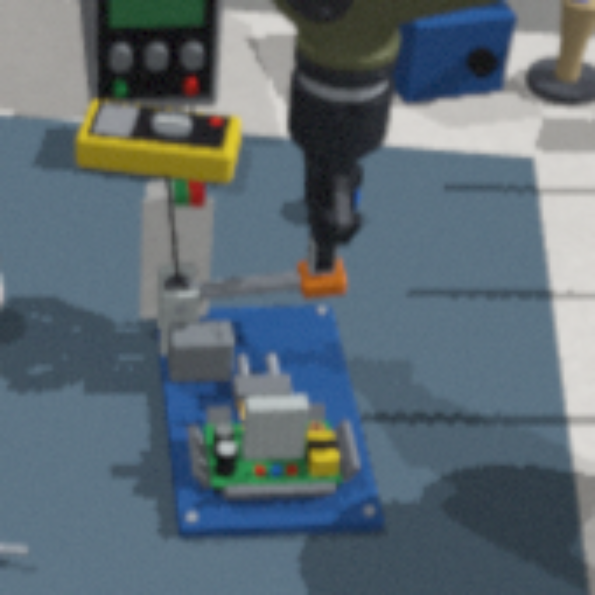

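Emit:
{"api": "jog_arm", "payload": {
  "motion": [
    [0.1, 0, 0.3, 0, 0, 0],
    [0.1, 0, 0.6, 0, 0, 0],
    [0.1, 0, 0.9, 0, 0, 0],
    [0.1, 0, 1.2, 0, 0, 0],
    [0.1, 0, 1.4, 0, 0, 0],
    [0.1, 0, 1.4, 0, 0, 0],
    [0.1, 0, 1.4, 0, 0, 0],
    [0.1, 0, 1.4, 0, 0, 0]
  ]
}}

```text
time_s: 14.3
tcp_pos: [0.4636, -0.1873, 0.0661]
tool_rot: [0.289, -3.125, -0.002]
contact_force: [-4.0, -1.2, 5.9]
opening: 0.0003
```

Run:
```python
from h import *
st=robot.sense(); print(st['tcp_pos'],st['contact_force'],st['time_s'])
s=snap('side','s11');cv2.imwrite('pics/s11z.png',cv2.resize(s['pixels'][140:260,260:350],None,fx=5,fy=5,interpolation=2))
s=snap('wrist','w11');cv2.imwrite('pics/w11.png',cv2.resize(s['pixels'],None,fx=1.4,fy=1.4,interpolation=2))
s=snap('top','t11');cv2.imwrite('pics/t11.png',cv2.resize(s['pixels'][180:310,225:365],None,fx=4.6,fy=4.6,interpolation=2))
st=robot.sense(); print(st['tcp_pos'],st['contact_force'],st['time_s'])
```

```text
[ 0.46355214 -0.18730197  0.06613677] [-4.0460246  -1.17360179  5.87050261] 14.3
[ 0.4635281  -0.18728346  0.06614047] [-4.48357321 -1.57792746  6.03395225] 14.45
```

View pics/s11z.png

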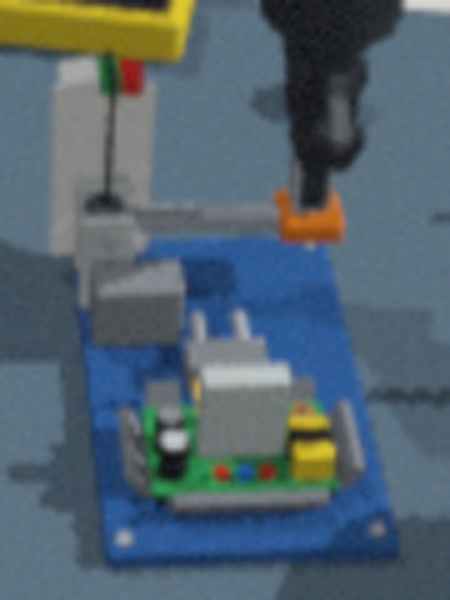

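View pics/w11.png

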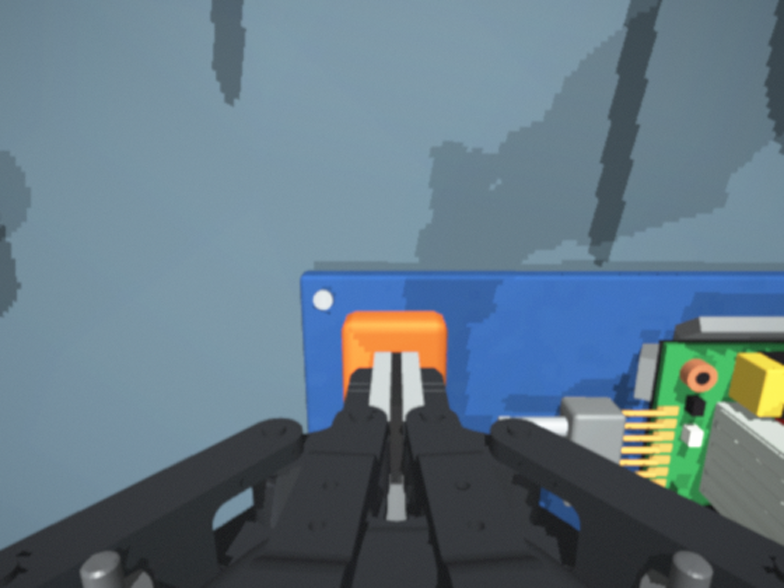

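View pics/t11.png

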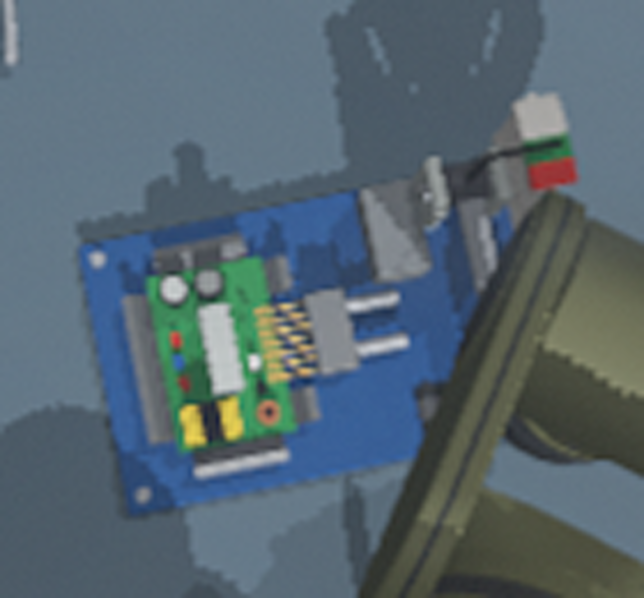

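Run:
```python
from h import *
s=load('t11'); b=zp(s,[(148,277),(263,258),(299,430),(184,452)],225,180,4.6,.021); print(b.mean(0)-[.491,-.0361])
```

```text
[ 2.52609177e-05 -1.80583645e-03]
```

Emit:
{"api": "jog_arm", "payload": {
  "motion": [
    [0, 0, 0, 0, 0, 0],
    [0, 0, 0, 0, 0, 0],
    [0, 0, 0, 0, 0, 0],
    [0, 0, 0, 0, 0, 0]
  ]
}}

```text
time_s: 14.85
tcp_pos: [0.4635, -0.1873, 0.0661]
tool_rot: [0.289, -3.125, -0.002]
contact_force: [-1.9, 0.1, 5.7]
opening: -0.0005
```

Board within about 2 mm of the nest centre, lever steady in the green with about 5.7 N.

```bash
python3 -c "
from h import *
print(robot.close_job()); st=robot.sense(); print(st['tcp_pos'],st['contact_force'])"
```

```text
the job is handed in; nothing more can be done
None
the job is handed in; nothing more can be done
```

The green board is seated in the jig's nest and released. The job was handed in at 14.85 s with the shut fingers still holding the orange lever in the green.

- **Board:** I gripped it by the heat sink, turned it so the gold edge faces the contact head, and lowered it until the feet touched at about 6 N. In the last pictures it lies flat between the guide walls, about 2 mm from the nest centre, with the fingers clear of it.
- **Lever:** The needle stands in the middle of the green band in both the side and top views. The fingertips were steady at 66.1 mm above the table, which puts the lever at about 0.32 rad, with about 5.7 N upward on the tool.
- **Other things on the bench:** I touched nothing else. I did not measure the bystanders again at the end.
- **Disagreement between checks:** One wrist view taken while the arm was still settling put the board 2.4 mm off-centre in the jaws, and a later steady view showed 0.8 mm. I lined the board up by comparing it with the nest in the same image.
- **Not checked:** The state could not be read again after handing in, so the final second was not observed.

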